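Set the throwing gauge to the rim of a finished pot

ROBOT

A 7-joint arm with a two-finger parallel gripper is mounted at the origin on a cart in front of the work surface, level with it; the furniture and walls round the work are solid. World frame = base frame: x ahead of the robot, y to its left, z up, the work surface at z = 0. Lengths are in m, angles in rad, forces in N, time in s.
With the tool pointing down it reaches from about 0.4 to 0.9 m from the base axis. Payload 5.6 kg.
Tool frame: the origin (TCP) lies at the very end of the fingers, on their centre line; the grasp point (between the pads) lies 19 mm behind it (bot.grip_point_offset is the distance from the TCP to the grasp point, in m); z points along the fingers, y is the line along which they close (so a half turn about z gives the same grasp; the last joint's range is limited). The gripper opens to 92 mm and grips with 3 to 60 N. Pads are 20 mm wide; open, the fingers measure 128 mm over their backs; the gripper's body (75 mm by 189 mm) begins 69 mm behind the grasp point.
Start: joints at [-0.043, 0.468, -0.012, 1.603, 0.006, 1.071, -0.056], TCP at [0.65, -0, 0.215] pointing down, gripper open.
Joint ranges: [-2.53, 2.53], [-0.31, 2.02], [-1.57, 1.55], [0.28, 2.44], [-1.29, 4.43], [0.15, 1.84], [-2.92, 2.92]. Speed limits (rad/s): [2.57, 2.57, 3.14, 3.14, 3.14, 3.14, 3.14].

INTERFACE

Orientations are given as a unit quaternion [x, y, z, w].
In Python, from rig import bot gives the robot as it stands.
- The arm moves only by the tool play_rows, never from a script. Its arguments are lists of equal length, an entry for each row: "translation": the shift along the tool's x, y, z as a fraction of full scale, a list of three; "dr": the turn, a rotation vector about the tool's x, y, z as a fraction of full scale, a list of three. A call has 1 to 12 rows; each row shifts and turns the commanded pose from where the row before left it, along the tool's axes as they then stand; what a row does not reach is not made up. Full scale, the value 1, is 0.3 m for a shift and 180 degrees for a turn. A row lasts 1/12 s, in which the tool goes at most 41.7 mm and 7.16 degrees, less where a joint would pass 70% of its speed; a pose out of reach is approached as far as the arm can. A call with a number of a shift or a turn outside -1 to 1 is refused whole. A call with a gripper value outside its range is refused whole. "jaw" is the closure, from -1 (fully open) to 1 (shut), set as the call begins (left out, the last holds). The fingers move at their own pace and stop on an object; the grip force is fixed at half the most. Time passes only in rows, so rows that do not move let the fingers close. It gives the time, the measured TCP pose, the force, the opening and the grip force at its end, in the units of the state.
- bot.observe(): the state, without advancing time (a new reading comes with each control period).
- bot.get_image(name): name is "scene" or "side" or "wrist"; returns the picture (400x640x3 uint8, blue, green, red); there is no depth.
- bot.camera_model(name): a dict with "intrinsics" (3x3 intrinsics, pixels), "dist" ([k1, k2, p1, p2, k3] as OpenCV has them; the pictures are not rectified), "R" (3x3) and "t" (3): a world point X has camera coordinates R X + t. Camera axes: x right, y down, z forward; pixel columns grow to the right and rows downward; lengths in m; the calibration is good to about 2 mm. A picture is of the moment at which its call begins: read the wrist's pose just before it. camera_model takes no time and is no camera call; for the wrist camera it gives the pose at the moment of the call.
- bot.job_done(): hands the job in; it is judged then, once.
Trained networks look in the newest picture that a camera, given by its name, has taken for a name from the list of things; names that differ only in an ending like _2 or _b are one class to them, and where a whole thing is asked for, a point or a joint stands for the part that bears it (a point fixed in the world has none). Each returns a list of dicts, best first, with "conf" (0 to 1); they miss things now and then, are a little off and sometimes report something else, mostly with a low value. They report only what shows in the picture. A call takes as long as a camera call.
- bot.regions_of(target, camera): "mask" (400x640 bool, what is visible of it) and "bbox" ([left, top, right, bottom] in pixels, round what is visible of it).
- bot.place_of(target, camera): "location" ([row, column] in pixels: a listed point, or the origin of a listed thing).
The state is a dict: "t": time; "q": joint angles; "qvel": joint speeds; "tau": joint torques, N m; "tcp_pos": TCP position; "tool_rot": TCP orientation; "ft_force": force on the tool from outside, world axes, zero at the start; "torque": the same for the moment, N m; "gripper_width": opening from 0.0 (shut) to 1.0 (fully open); "grip_force": force on a finger pad.
Only numpy, scipy, OpenCV 4.12 (cv2) and the standard library are available. Lean on these libraries where they do the work, as an engineer would, in place of code of your own. Each camera call takes 0.05 s, during which the arm holds its last target. There are 200 camera calls.

TASK

Set the throwing gauge to this pot, so that the rest of the batch can be thrown to the same height: swing the gauge's arm clear of the banding wheel, stand the clay pot upright in the middle of the wheel, swing the arm back over it, and bring the pointer down by feel until its tip just rests on top of the rim; leave it resting there. The clay is still soft, so touch it only lightly, and leave the cups and the water bowl as they stand.

Things in the scene. Friction and masses are not known exactly. Their poses are not given: they have to be found in the camera images.
- gauge_stand: Throwing gauge, fixed to the bench: dark round iron foot 92 mm across, 26 mm high; on its centre a steel column 11 mm thick up to a black cap (17 mm wide) at 202 mm. Origin: centre of the foot's underside, on the column's axis; z up. A level swing arm turns about the column and carries an upright pointer rod on its end, 150 mm from the column's axis.
- gauge_arm (a joint): Angle of the swing arm, rad: at 0 it points along the stand's own -y, at pi/2 along its +x, at pi along its +y (counter-clockwise from above); stops at -0.9 and 3.6. Aluminium: hub 26 mm across, flat bar 12 mm wide, 9 mm thick, its middle 172 mm up, end boss 21 mm across, top at 185 mm; a brass screw stands 22 mm past the boss. It turns stiffly (0.06 N m) and stays where left.
- gauge_pointer: Upright steel rod, 5 mm thick, that slides through the arm's boss with a drag of 1.2 N and stays at any height. Below, a rubber tip (7 mm wide, 5.6 mm at its end), on top a dark wooden knob. Origin: centre of the tip's lower end; z up. The tip can stand 88 to 153 mm above the bench; as found it hangs over the wheel, often lower than the pot's rim will be.
- knob_grip (a point): Middle of the pointer's wooden knob, 124 mm above the tip's lower end. The knob is round, 18 mm across and 25 mm high (from 110 to 135 mm above the tip's end), upright, and spins freely on the rod; grip it from above to raise, lower or swing the pointer.
- clay_pot: Unglazed brown clay pot, loose on the bench, 360 g: straight round wall 68 mm across, 8 mm thick, on a stepped foot 51 mm across. Origin: centre of its underside; z up. Pots differ: the flat rim (its middle on a circle of 30 mm radius) lies anywhere from 54 to 66 mm above the origin, the wall's lower edge 50 mm below the rim; the inner floor 22 mm up.
- banding_wheel: Grey cast iron banding wheel, 152 mm across, fixed; its round head, flat on top, 75.5 mm above the bench, spins freely. Origin: on its axis at bench height.
- bisque_cup: Bystander: plain bisque cup 83 mm high, standing at the back; origin centre of its underside.
- speckle_cup: Bystander: speckled tumbler with a glazed rim, 91 mm high, standing on the left; origin centre of its underside.
- water_bowl: Bystander: small glazed water bowl 46 mm high and 86 mm wide, standing beside the sink; origin centre of its underside.

How it is judged:
On the way, in this order (a step that is already met when the one before it is completed fails the run):
1. the gauge's arm is swung clear of the wheel (horizontal distance between gauge_pointer and banding_wheel above 0.095 m), for 0.1 s.
2. the pot stands upright and still in the middle of the wheel, with the arm still clear (horizontal distance between clay_pot and banding_wheel below 0.012 m and height (world z) of clay_pot between 0.072 and 0.08 m and angle between clay_pot's own z axis and vertical below 0.05 rad and linear speed of clay_pot below 0.02 m/s and contact force between the fingers and clay_pot below 0.05 N and horizontal distance between gauge_pointer and banding_wheel above 0.08 m), for 0.1 s.
3. the pointer's tip rests on the pot's rim (contact force between gauge_pointer and clay_pot above 0.1 N and horizontal distance between gauge_pointer and clay_pot between 0.024 and 0.0365 m and height (world z) of gauge_pointer between 0.126 and 0.146 m), for 0.1 s.
At the end, for the whole second after the job is handed in: The pot stands upright and still on the wheel, within 12 mm of its middle, and the pointer's tip rests on top of its rim, touching it (over 0.1 N), 24 to 36.5 mm from the pot's axis (all of step 3 and horizontal distance between clay_pot and banding_wheel below 0.012 m and height (world z) of clay_pot between 0.072 and 0.08 m and angle between clay_pot's own z axis and vertical below 0.05 rad and linear speed of clay_pot below 0.02 m/s).
It fails at once if the pointer is pressed into the soft clay (more than 7 N) (contact force between gauge_pointer and clay_pot above 7 N).
It fails at once if the pot is tipped by more than 0.5 rad (angle between clay_pot's own z axis and vertical above 0.5 rad).
It fails at once if a cup or the water bowl is moved by more than 20 mm (distance of any of bisque_cup, speckle_cup, water_bowl from where it was at the start of the episode above 0.02 m).
It also fails if it takes over 72 s, if anything falls off the work surface, if the arm or the gripper's body presses on something with over 40 N, if the wrist force passes 120 N, or if a joint passes its speed limit or range.

## Working session

There is one attempt and no reset: what is moved stays moved. The work goes in short steps, Python scripts to look and compute and a tool call to move; the robot and the scene stay as the last step left them, time stands still between calls to the robot, and variables do not carry over. Pictures are saved under pics/ and viewed, at most 14 in all, crops included, and the job is handed in when it is done.

Besides the shell and the picture viewer there is one more tool, called as a command line: name --argument value ..., lists and objects as JSON in quotes. play_rows: Moves the arm, as the interface text tells. Its arguments: {"type":"object","properties":{"translation":{"type":"array"},"dr":{"type":"array"},"jaw":{"type":"number"}},"required":["translation","dr"]}

```bash
mkdir -p pics; ls; cat > h.py <<'E'
import numpy as np, cv2
from rig import bot
def ray(cam,row,col):
    m=bot.camera_model(cam);K=np.array(m["intrinsics"]);R=np.array(m["R"]);t=np.array(m["t"])
    u=cv2.undistortPoints(np.array([[[col,row]]],float),K,np.array(m["dist"],float))[0,0]
    return -R.T@t, R.T@np.array([u[0],u[1],1.])
def atz(cam,row,col,z):
    o,d=ray(cam,row,col); return o+d*(z-o[2])/d[2]
def tri(a,b):
    (o1,d1),(o2,d2)=a,b
    A=np.stack([d1,-d2],1);s=np.linalg.lstsq(A,o2-o1,rcond=None)[0]
    p,q=o1+d1*s[0],o2+d2*s[1];return (p+q)/2,np.linalg.norm(p-q)
def proj(cam,X):
    m=bot.camera_model(cam)
    return cv2.projectPoints(np.atleast_2d(np.array(X,float)),cv2.Rodrigues(np.array(m["R"]))[0],np.array(m["t"],float),np.array(m["intrinsics"]),np.array(m["dist"],float))[0][:,0]
E
python3 - <<'E'
from h import *
np.set_printoptions(precision=4,suppress=True)
for c in ["scene","side"]:
    cv2.imwrite(f"pics/{c}0.png",bot.get_image(c))
    print(c,ray(c,200,320))
    for n in ["gauge_stand","gauge_pointer","knob_grip","clay_pot","banding_wheel","bisque_cup","speckle_cup","water_bowl"]:
        for r in bot.place_of(n,c)[:2]:
            l=r["location"];z={"gauge_pointer":.12,"knob_grip":.24}.get(n,0)
            print(n,np.array(l),round(r["conf"],2),atz(c,*l,z))
    for n in ["clay_pot"]:
        for r in bot.regions_of(n,c)[:2]: print(r["bbox"],r["conf"])
E
```

```text
pics
scene (array([0.2051, 0.598 , 0.8772]), array([ 0.3638, -0.5597, -0.7446]))
gauge_stand [266.3 309.2] 0.97 [0.5252 0.1583 0.    ]
gauge_pointer [220.8 355.9] 0.41 [0.4572 0.0383 0.12  ]
knob_grip [189.3 357.7] 0.59 [0.4606 0.0417 0.24  ]
knob_grip [267.9 310.1] 0.42 [0.4341 0.2807 0.24  ]
clay_pot [188.8 386.8] 0.56 [ 0.4787 -0.2219  0.    ]
banding_wheel [237.  346.3] 0.62 [ 0.4907  0.0175 -0.    ]
bisque_cup [251.6 262. ] 0.9 [0.6633 0.1917 0.    ]
speckle_cup [296.4 217.8] 0.89 [0.671 0.362 0.   ]
water_bowl [224.6 270.5] 0.75 [0.7032 0.1025 0.    ]
[379.5, 168.0, 401.2, 190.4] 0.97
side (array([0.2982, 0.7713, 0.7558]), array([ 0.2827, -0.7276, -0.6253]))
gauge_stand [268.4 322.9] 0.56 [0.5244 0.1602 0.    ]
gauge_pointer [214.1 364.1] 0.45 [0.4553 0.042  0.12  ]
clay_pot [188.6 373.7] 0.73 [ 0.4921 -0.2379  0.    ]
banding_wheel [235.1 349.4] 0.62 [0.4984 0.0123 0.    ]
bisque_cup [258.9 267.3] 0.77 [0.6776 0.1867 0.    ]
bisque_cup [185.9 375.4] 0.26 [ 0.4908 -0.2555  0.    ]
speckle_cup [307.9 232.9] 0.79 [0.6794 0.3558 0.    ]
speckle_cup [189.6 374.2] 0.4 [ 0.489 -0.233  0.   ]
water_bowl [236.8 275.1] 0.57 [0.6974 0.1021 0.    ]
[367.8, 172.3, 388.2, 195.1] 0.82
```

```bash
python3 - <<'E'
import cv2,numpy as np
a=cv2.imread("pics/scene0.png");b=cv2.imread("pics/side0.png")
f=lambda i:cv2.resize(i[130:330,190:450],(800,600),interpolation=cv2.INTER_CUBIC)
cv2.imwrite("pics/a.png",f(a));cv2.imwrite("pics/b.png",f(b))
E
```

```text
(no output)
```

View pics/a.png

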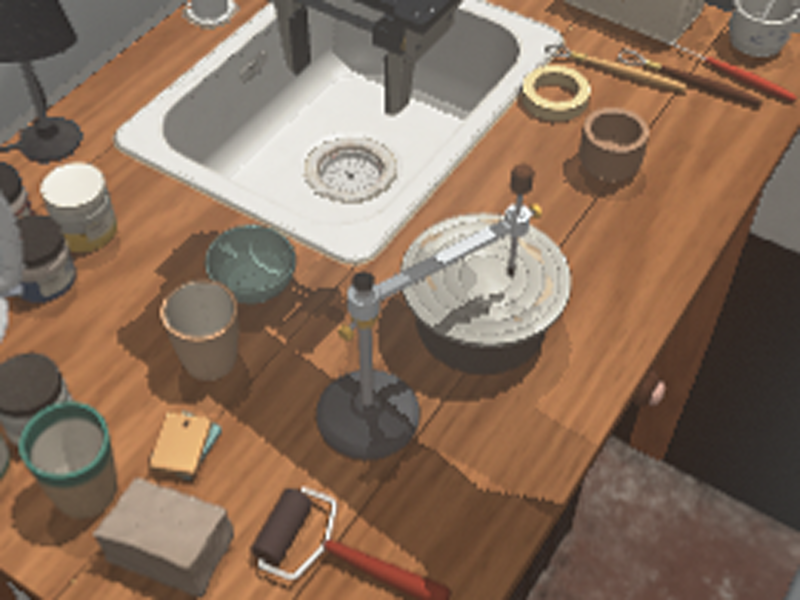

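View pics/b.png

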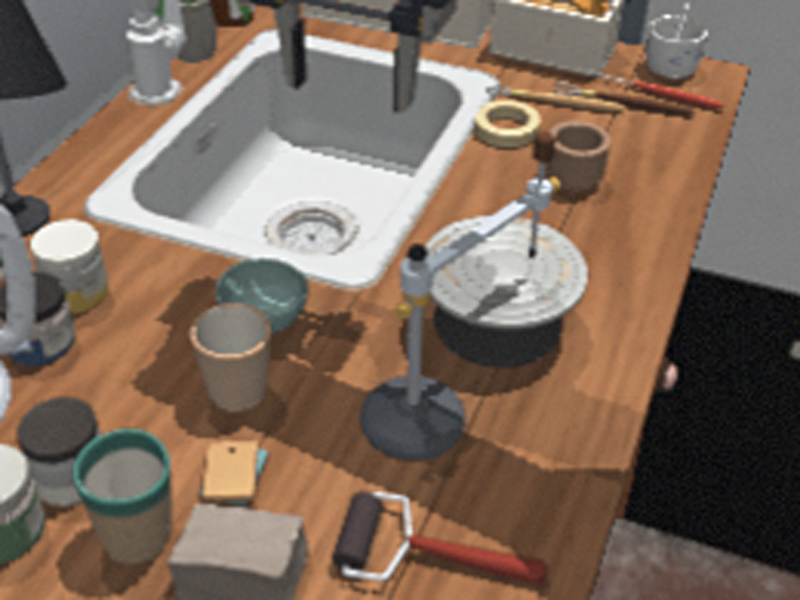

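```bash
cat > fit.py <<'E'
from h import *
from scipy.optimize import least_squares
np.set_printoptions(precision=4,suppress=True)
c=lambda u,v:(190+u*.325,130+v/3)
obs=[("scene","cap",c(363,277)),("side","cap",c(417,250)),("scene","foot",(309.2,266.3)),("side","foot",(322.9,268.4)),
("scene","knob",c(521,180)),("side","knob",c(544,147)),("scene","tip",c(513,273)),("side","tip",c(533,256))]
def pts(p):
    x,y,a,h=p; e=np.array([x+.15*np.cos(a),y+.15*np.sin(a)])
    return dict(cap=[x,y,.202],foot=[x,y,0],knob=[*e,h+.124],tip=[*e,h])
f=lambda p:np.concatenate([proj(k,pts(p)[n])[0]-o for k,n,o in obs])
s=least_squares(f,[.525,.159,-2,.1])
print("stand",s.x,f(s.x).reshape(-1,2),pts(s.x)["knob"])
# discs
def disc(cx,cy,r,z):
    t=np.linspace(0,2*np.pi,72,endpoint=False);return np.stack([cx+r*np.cos(t),cy+r*np.sin(t),0*t+z],1)
def bb(k,X):
    q=proj(k,X);return np.r_[q.min(0),q.max(0)]
W={"scene":(*c(401,214),*c(572,347)),"side":(*c(424,216),*c(589,325))}
g=lambda p:np.concatenate([bb(k,disc(p[0],p[1],.076,.0755))-W[k] for k in W])
w=least_squares(g,[.49,.015]);print("wheel",w.x,g(w.x))
for k in W:
    for r in bot.regions_of("clay_pot",k)[:1]: W[k]=np.array(r["bbox"]);
    
def gp(p):
    out=[]
    for k in W: out.append(bb(k,np.r_[disc(p[0],p[1],.034,p[2]),disc(p[0],p[1],.034,p[2]-.05),disc(p[0],p[1],.0255,0)])-W[k])
    return np.concatenate(out)
w=least_squares(gp,[.48,-.23,.06]);print("pot",w.x,gp(w.x))
E
python3 fit.py
```

```text
stand [ 0.5219  0.1621 -1.9799  0.0984] [[-0.1991 -0.7692]
 [-0.5103 -1.8278]
 [ 0.2031  1.5873]
 [ 0.6053  0.7821]
 [ 0.7033 -0.2657]
 [ 0.0424 -0.4603]
 [-0.5388  0.6679]
 [-0.4609  0.2338]] [np.float64(0.46224680321922174), np.float64(0.024512588539193497), np.float64(0.22238701987803972)]
wheel [0.4861 0.0221] [ 0.4156  0.5266  0.2994 -0.2533 -0.8548 -0.0345  0.0989 -0.0277]
pot [ 0.4869 -0.2659  0.0284] [-0.0595 -1.4183  0.9914  1.3088 -0.8715  0.0308 -0.1466  0.2448]
```

```bash
python3 - <<'E'
from h import *
from scipy.spatial.transform import Rotation as R
o=bot.observe();print(o["tcp_pos"],o["tool_rot"],o["t"],o["ft_force"]);print(R.from_quat(o["tool_rot"]).as_matrix().round(3))
m=bot.camera_model("wrist");print(ray("wrist",200,320),m["intrinsics"]); print(np.array(m["R"]).round(3))
E
```

```text
[ 6.49998263e-01 -2.83102873e-05  2.14588534e-01] [ 7.07115802e-01  7.07097760e-01 -9.02734989e-06  1.62200820e-05] 1.1 [ 0.08288868 -0.17280334 -1.12923422]
[[ 0.  1.  0.]
 [ 1. -0. -0.]
 [-0.  0. -1.]]
(array([0.64932793, 0.07958681, 0.3854563 ]), array([-0.00434321, -0.28097128, -0.95971427])) [[340.60916497   0.         321.11801563]
 [  0.         340.60916497 200.71624006]
 [  0.           0.           1.        ]]
[[ 1.    -0.    -0.001]
 [ 0.    -0.959  0.283]
 [-0.001 -0.283 -0.959]]
```

play_rows --translation '[[0.02, -0.085, -0.065], [0.02, -0.085, -0.065], [0.02, -0.085, -0.065], [0.02, -0.085, -0.065], [0.02, -0.085, -0.065], [0.02, -0.085, -0.065], [0.02, -0.085, -0.065], [0, 0, 0], [0, 0, 0]]' --dr '[[0, 0, 0], [0, 0, 0], [0, 0, 0], [0, 0, 0], [0, 0, 0], [0, 0, 0], [0, 0, 0], [0, 0, 0], [0, 0, 0]]'

```text
t: 1.85
tcp_pos: [0.4716, 0.0423, 0.3527]
tool_rot: [0.707, 0.707, 0.002, 0.001]
ft_force: [0.2, -0.6, 0.3]
gripper_width: 1.001
grip_force: 0.0
```

```bash
python3 - <<'E'
from h import *
np.set_printoptions(precision=4,suppress=True)
c="wrist";print(bot.observe()["tcp_pos"])
cv2.imwrite("pics/w1.png",bot.get_image(c))
for n in ["gauge_stand","gauge_pointer","knob_grip","clay_pot","banding_wheel"]:
    z={"gauge_pointer":.098,"knob_grip":.222}.get(n,0)
    for r in bot.place_of(n,c)[:2]:
        l=r["location"];print(n,np.array(l),round(r["conf"],2),atz(c,*l,z))
    for r in bot.regions_of(n,c)[:1]:
        print(r["bbox"],round(r["conf"],2)); np.save(f"{n}_m.npy",r["mask"])
E
```

```text
[0.4716 0.0423 0.3527]
gauge_stand [ 68.5 354.2] 0.85 [0.5178 0.1642 0.    ]
[302.6, 24.1, 390.0, 222.7] 0.56
[305.8, 181.3, 323.1, 222.2] 0.68
knob_grip [212.8 317.7] 0.86 [0.4673 0.0214 0.222 ]
[306.8, 197.9, 323.7, 224.6] 0.91
clay_pot [311.5 328. ] 0.67 [ 0.4818 -0.2358  0.    ]
[309.6, 299.1, 350.2, 334.5] 0.63
banding_wheel [167.2 334.6] 0.67 [0.4909 0.0218 0.    ]
[280.6, 121.2, 392.1, 237.1] 0.6
```

View pics/w1.png

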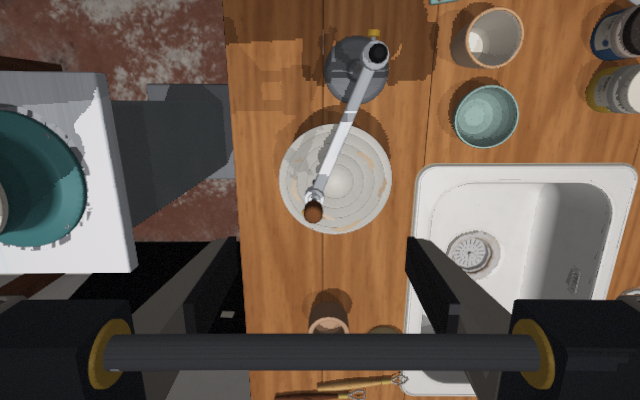

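```bash
sed -i '/^for k in W:/,$d' fit.py; sed -i 's/^def pts/obs+=[("wrist","cap",(377,51)),("wrist","knob",(313.8,211.5)),("wrist","foot",(354.2,68.5))]\ndef pts/; s/^g=lambda/W["wrist"]=(279.5,124.5,392.1,234.5)\ng=lambda/' fit.py; python3 fit.py; python3 -c "
from h import *
for z in (.054,.06,.066): print(atz('wrist',326,329.5,z))
print(ray('scene',*[130+128/3,190+615*.325]))
c=lambda u,v:(130+v/3,190+u*.325)
print(tri(ray('scene',*c(615,130)),ray('wrist',326,329.5)),tri(ray('side',*c(580,140)),ray('wrist',326,329.5)))
print(tri(ray('scene',*c(615,130)),ray('side',*c(580,140))))
for k,a in (('scene',c(615,130)),('side',c(580,140))):print(atz(k,*a,.06))
"
```

```text
stand [ 0.5191  0.1624 -1.9507  0.0974] [[ 0.7407 -0.1752]
 [ 0.5757 -1.4617]
 [ 1.0045  2.1454]
 [ 1.5527  1.1612]
 [ 0.5119 -0.5382]
 [-0.3067 -0.5442]
 [-0.7047  0.3566]
 [-0.7754  0.0813]
 [ 0.518  -0.6346]
 [-0.2521 -0.5715]
 [ 1.1768  1.6155]] [np.float64(0.4634767096268014), np.float64(0.023084336956741836), np.float64(0.22137644576535254)]
wheel [0.4889 0.0171] [ 0.5519 -0.9485  0.2299 -2.0502 -1.1535 -1.2366 -0.4426 -1.5485 -1.0818
 -1.2291 -0.3131 -0.4926]
[ 0.48354661 -0.22555178  0.054     ]
[ 0.4833866  -0.22109739  0.06      ]
[ 0.48322659 -0.21664301  0.066     ]
(array([0.20508785, 0.59801609, 0.87720306]), array([ 0.23672798, -0.70843226, -0.69523006]))
(array([ 0.48090486, -0.2190732 ,  0.06818917]), np.float64(0.00799000086103505)) (array([ 0.48049694, -0.21832624,  0.0655984 ]), np.float64(0.005946471279363605))
(array([ 0.48183366, -0.23502844,  0.05607369]), np.float64(0.0029301972605221284))
[ 0.48201009 -0.23196532  0.06      ]
[ 0.47935772 -0.22817997  0.06      ]
```

play_rows --translation '[[-0.013, -0.005, 0.1], [-0.013, -0.005, 0.1], [-0.013, -0.005, 0.1], [-0.013, -0.005, 0.1], [-0.012, -0.005, 0.093], [0, 0, 0], [0, 0, 0]]' --dr '[[0, 0, 0], [0, 0, 0], [0, 0, 0], [0, 0, 0], [0, 0, 0], [0, 0, 0], [0, 0, 0]]'

```text
t: 2.98
tcp_pos: [0.4634, 0.0227, 0.2027]
tool_rot: [0.707, 0.707, -0.001, -0.001]
ft_force: [0.4, 0.4, 0.7]
gripper_width: 0.998
grip_force: 0.0
```

play_rows --translation '[[0, 0, 0], [0, 0, 0], [0, 0, 0], [0, 0, 0], [0, 0, 0], [0, 0, 0], [0, 0, 0], [0, 0, 0]]' --dr '[[0, 0, 0], [0, 0, 0], [0, 0, 0], [0, 0, 0], [0, 0, 0], [0, 0, 0], [0, 0, 0], [0, 0, 0]]' --jaw 1

```text
t: 3.65
tcp_pos: [0.464, 0.0228, 0.2033]
tool_rot: [0.707, 0.707, 0.0, 0.0]
ft_force: [-0.3, -0.0, 0.1]
gripper_width: 0.443
grip_force: 0.0
```

play_rows --translation '[[0, 0, 0], [0, 0, 0], [0, 0, 0], [0, 0, 0], [0, 0, 0], [0, 0, 0]]' --dr '[[0, 0, 0], [0, 0, 0], [0, 0, 0], [0, 0, 0], [0, 0, 0], [0, 0, 0]]'

```text
t: 4.15
tcp_pos: [0.464, 0.0229, 0.2032]
tool_rot: [0.707, 0.707, 0.0, -0.0]
ft_force: [0.1, 0.5, 0.8]
gripper_width: 0.182
grip_force: 30.0
```

```bash
python3 -c "
import numpy as np
def arc(a0,a1,n):
    a=np.radians(np.linspace(a0,a1,n+1));d=np.diff(np.c_[.15*np.sin(a),.15*np.cos(a)],axis=0)/.3
    print([[round(x,3),round(y,3),0] for x,y in d])
arc(-111.6,-30,16)"
```

```text
[[np.float64(-0.015), np.float64(0.042), 0], [np.float64(-0.011), np.float64(0.043), 0], [np.float64(-0.007), np.float64(0.044), 0], [np.float64(-0.003), np.float64(0.044), 0], [np.float64(0.001), np.float64(0.044), 0], [np.float64(0.005), np.float64(0.044), 0], [np.float64(0.009), np.float64(0.044), 0], [np.float64(0.013), np.float64(0.043), 0], [np.float64(0.016), np.float64(0.041), 0], [np.float64(0.02), np.float64(0.04), 0], [np.float64(0.024), np.float64(0.038), 0], [np.float64(0.027), np.float64(0.036), 0], [np.float64(0.03), np.float64(0.033), 0], [np.float64(0.033), np.float64(0.03), 0], [np.float64(0.035), np.float64(0.027), 0], [np.float64(0.038), np.float64(0.024), 0]]
```

play_rows --translation '[[0, 0, -0.025], [0, 0, -0.025], [0, 0, -0.025], [0, 0, -0.025], [0, 0, -0.025], [0, 0, -0.02], [0, 0, 0], [0, 0, 0]]' --dr '[[0, 0, 0], [0, 0, 0], [0, 0, 0], [0, 0, 0], [0, 0, 0], [0, 0, 0], [0, 0, 0], [0, 0, 0]]'

```text
t: 4.82
tcp_pos: [0.4646, 0.0226, 0.2475]
tool_rot: [0.707, 0.707, 0.001, 0.001]
ft_force: [-0.1, 0.3, 1.0]
gripper_width: 0.186
grip_force: 30.0
```

play_rows --translation '[[-0.015, 0.042, 0], [-0.011, 0.043, 0], [-0.007, 0.044, 0], [-0.003, 0.044, 0], [0.001, 0.044, 0], [0.005, 0.044, 0], [0.009, 0.044, 0], [0.013, 0.043, 0], [0, 0, 0]]' --dr '[[0, 0, 0], [0, 0, 0], [0, 0, 0], [0, 0, 0], [0, 0, 0], [0, 0, 0], [0, 0, 0], [0, 0, 0], [0, 0, 0]]'

```text
t: 5.57
tcp_pos: [0.5706, 0.0196, 0.2463]
tool_rot: [0.707, 0.707, 0.0, 0.001]
ft_force: [1.0, -2.1, 0.6]
gripper_width: 0.179
grip_force: 30.0
```

play_rows --translation '[[0.016, 0.041, 0], [0.02, 0.04, 0], [0.024, 0.038, 0], [0.027, 0.036, 0], [0.03, 0.033, 0], [0.033, 0.03, 0], [0.035, 0.027, 0], [0.038, 0.024, 0], [0, 0, 0], [0, 0, 0]]' --dr '[[0, 0, 0], [0, 0, 0], [0, 0, 0], [0, 0, 0], [0, 0, 0], [0, 0, 0], [0, 0, 0], [0, 0, 0], [0, 0, 0], [0, 0, 0]]'

```text
t: 6.4
tcp_pos: [0.6512, 0.0858, 0.2466]
tool_rot: [0.707, 0.707, 0.001, 0.002]
ft_force: [5.6, -3.4, -1.5]
gripper_width: 0.18
grip_force: 30.0
```

play_rows --translation '[[0, 0, 0], [0, 0, 0], [0, 0, 0], [0, 0, 0], [0, 0, 0], [0, 0, 0], [0, 0, 0]]' --dr '[[0, 0, 0], [0, 0, 0], [0, 0, 0], [0, 0, 0], [0, 0, 0], [0, 0, 0], [0, 0, 0]]' --jaw -1

```text
t: 6.98
tcp_pos: [0.649, 0.0874, 0.2467]
tool_rot: [0.707, 0.707, -0.0, -0.0]
ft_force: [0.1, -0.2, 0.1]
gripper_width: 0.664
grip_force: 0.0
```

play_rows --translation '[[0, 0, -0.1], [0, 0, -0.1], [-0.08, -0.05, -0.06], [-0.12, -0.06, 0], [-0.12, -0.06, 0], [-0.12, -0.06, 0], [-0.12, -0.06, 0], [-0.12, -0.06, 0], [-0.1, -0.07, 0], [-0.1, -0.07, 0], [-0.05, -0.06, 0], [0, 0, 0]]' --dr '[[0, 0, 0], [0, 0, 0], [0, 0, 0], [0, 0, 0], [0, 0, 0], [0, 0, 0], [0, 0, 0], [0, 0, 0], [0, 0, 0], [0, 0, 0], [0, 0, 0], [0, 0, 0]]'

```text
t: 7.98
tcp_pos: [0.4804, -0.1966, 0.3253]
tool_rot: [0.71, 0.704, -0.001, 0.0]
ft_force: [-1.1, -1.0, 0.5]
gripper_width: 0.998
grip_force: 0.0
```

```bash
python3 - <<'E'
from h import *
np.set_printoptions(precision=4,suppress=True)
c="wrist";print(bot.observe()["tcp_pos"])
cv2.imwrite("pics/w2.png",bot.get_image(c))
for r in bot.place_of("clay_pot",c)[:2]: print(r,atz(c,*r["location"],0))
for r in bot.regions_of("clay_pot",c)[:2]: print(r["bbox"],r["conf"])
E
```

```text
[ 0.4804 -0.1966  0.3253]
{'location': [179.7, 324.5], 'conf': 0.96} [ 0.488 -0.226  0.   ]
[300.2, 162.7, 351.6, 220.6] 0.64
```

View pics/w2.png

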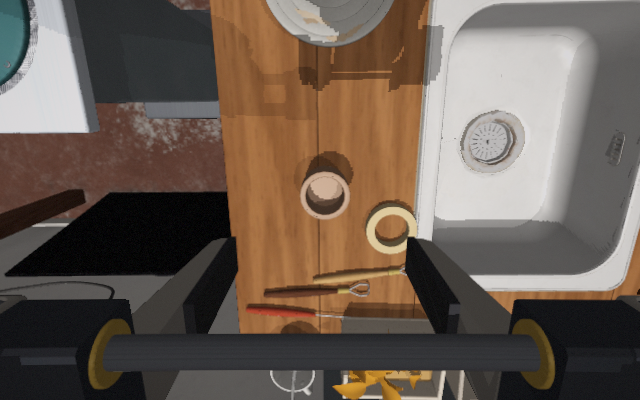

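```bash
python3 - <<'E'
from h import *
i=cv2.imread("pics/w2.png");cv2.imwrite("pics/w2c.png",cv2.resize(i[150:230,285:365],(640,640)[:2],interpolation=cv2.INTER_CUBIC)[:600])
for z in (.054,.058,.062,.066):
    print(z,[atz("wrist",195.5,325.5,z).round(4)], [proj("wrist",[[.4855+s*.034,-.223,z]]).round(1) for s in(-1,1)])
E
```

```text
0.054 [array([ 0.4897, -0.2342,  0.054 ])] [array([[297. , 187.4]]), array([[347.9, 187.4]])]
0.058 [array([ 0.4896, -0.2331,  0.058 ])] [array([[296.8, 188.1]]), array([[348.1, 188.2]])]
0.062 [array([ 0.4895, -0.232 ,  0.062 ])] [array([[296.6, 188.9]]), array([[348.3, 188.9]])]
0.066 [array([ 0.4895, -0.2309,  0.066 ])] [array([[296.4, 189.6]]), array([[348.6, 189.7]])]
```

View pics/w2c.png

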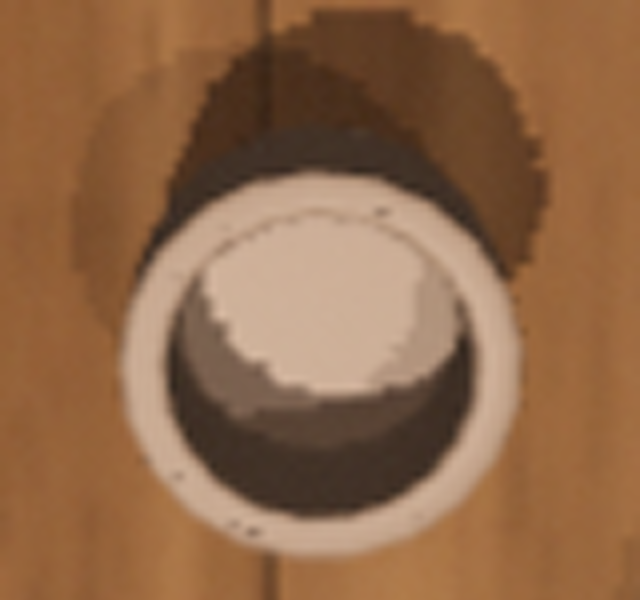

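play_rows --translation '[[-0.03, 0.007, 0.1], [-0.03, 0.007, 0.1], [-0.03, 0.008, 0.1], [-0.03, 0.008, 0.1], [0, 0, 0.1], [0, 0, 0.1], [0, 0, 0.05], [0, 0, 0], [0, 0, 0]]' --dr '[[0, 0, 0], [0, 0, 0], [0, 0, 0], [0, 0, 0], [0, 0, 0], [0, 0, 0], [0, 0, 0], [0, 0, 0], [0, 0, 0]]'

```text
t: 8.88
tcp_pos: [0.4938, -0.2262, 0.129]
tool_rot: [0.706, 0.708, -0.0, -0.001]
ft_force: [0.3, 0.2, 0.5]
gripper_width: 0.998
grip_force: 0.0
```

```bash
python3 - <<'E'
from h import *
c="wrist";o=bot.observe();print(o["tcp_pos"],o["tool_rot"])
i=bot.get_image(c);cv2.imwrite("pics/w3.png",i)
for r in bot.regions_of("clay_pot",c)[:2]: print(r["bbox"],r["conf"])
for r in bot.place_of("clay_pot",c)[:2]: print(r,atz(c,*r["location"],0))
for z in (.054,.060,.066):
    t=np.linspace(0,6.28,60);q=proj(c,np.stack([.489+.034*np.cos(t),-.232+.034*np.sin(t),0*t+z],1));print(z,q.min(0),q.max(0))
E
```

```text
[ 0.49380093 -0.22622847  0.12900808] [ 7.06249875e-01  7.07962096e-01 -1.37297920e-04 -8.74593144e-04]
[264.0, 171.5, 356.0, 269.6] 0.9
{'location': [203.4, 312.4], 'conf': 0.79} [ 0.48594317 -0.23975829  0.        ]
0.054 [270.38453786 170.67851915] [358.966491   254.67324113]
0.06 [269.25325133 172.33199904] [359.83143972 258.03018121]
0.066 [268.0695964  174.06450576] [360.73630568 261.5364674 ]
```

View pics/w3.png

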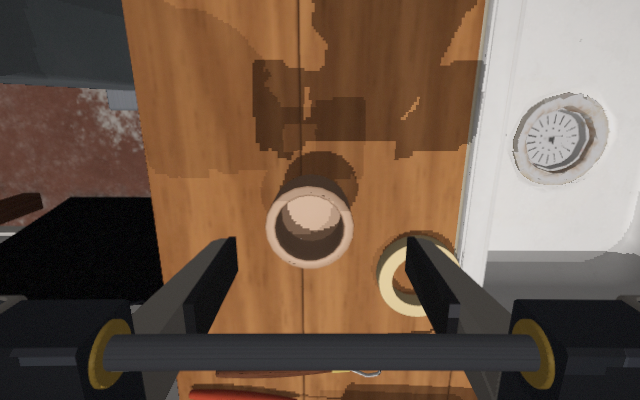

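```bash
python3 - <<'E'
from h import *
from scipy.optimize import least_squares
c="wrist";i=cv2.imread("pics/w3.png")
print(bot.observe()["tcp_pos"])
t=np.linspace(0,2*np.pi,90);g=cv2.GaussianBlur(cv2.cvtColor(i,cv2.COLOR_BGR2GRAY),(0,0),1).astype(np.float32)
d=lambda p,r:proj(c,np.stack([p[0]+r*np.cos(t),p[1]+r*np.sin(t),0*t+p[2]],1))
def f(p):
    q=d(p,.034);return np.r_[q.min(0)-(266,185),q.max(0)-(353.5,268.5)]
s=least_squares(f,[.48,-.24,.055]);print(s.x,f(s.x))
for z in(.054,.06,.066):
    k=least_squares(lambda p:f([*p,z]),s.x[:2]);print(z,k.x,k.cost)
E
```

```text
[ 0.49466    -0.22756772  0.13118443]
[ 0.48519874 -0.24268904  0.05610866] [-0.38299464  0.39490095  0.38393374 -0.42442917]
0.054 [ 0.48512752 -0.24344937] 0.5770653548229782
0.06 [ 0.4853302  -0.24128785] 1.251645947211651
0.066 [ 0.48553295 -0.23913249] 6.675077316410158
```

play_rows --translation '[[-0.025, -0.016, 0.03], [-0.024, -0.016, 0.03], [0, 0, 0.06], [0, 0, 0.06], [0, 0, 0], [0, 0, 0], [0, 0, 0]]' --dr '[[0, 0, 0], [0, 0, 0], [0, 0, 0], [0, 0, 0], [0, 0, 0], [0, 0, 0], [0, 0, 0]]' --jaw -0.8

```text
t: 9.62
tcp_pos: [0.4835, -0.2431, 0.0762]
tool_rot: [0.707, 0.707, 0.0, 0.0]
ft_force: [-0.2, -0.4, 0.9]
gripper_width: 0.902
grip_force: 0.0
```

```bash
python3 - <<'E'
from h import *
from scipy.optimize import least_squares
c="wrist";o=bot.observe();m=bot.camera_model(c);i=bot.get_image(c);print(o["tcp_pos"])
cv2.imwrite("pics/w4.png",i);print(proj(c,[o["tcp_pos"]]),proj(c,[[*o["tcp_pos"][:2],.056]]))
E
```

```text
[ 0.48351491 -0.24314432  0.07619817]
[[321.97403787 251.78670573]] [[321.88604075 237.51044059]]
```

View pics/w4.png

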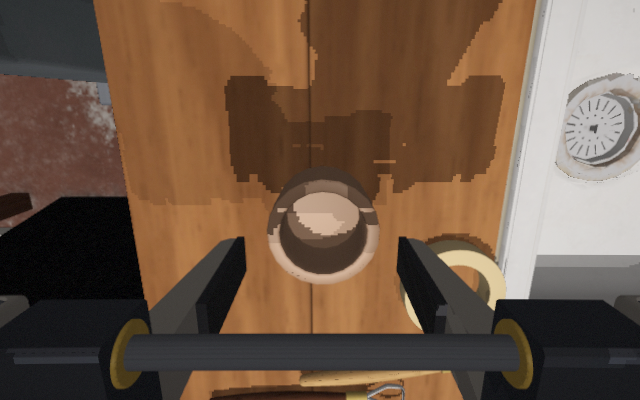

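play_rows --translation '[[0.01, 0.002, 0.02], [0, 0, 0.04], [0, 0, 0.04], [0, 0, 0.04], [0, 0, 0.045], [0, 0, 0], [0, 0, 0]]' --dr '[[0, 0, 0], [0, 0, 0], [0, 0, 0], [0, 0, 0], [0, 0, 0], [0, 0, 0], [0, 0, 0]]'

```text
t: 10.25
tcp_pos: [0.4831, -0.2391, 0.0188]
tool_rot: [0.707, 0.707, -0.001, -0.001]
ft_force: [0.3, 0.2, 0.3]
gripper_width: 0.901
grip_force: 0.0
```

play_rows --translation '[[0, 0, 0], [0, 0, 0], [0, 0, 0], [0, 0, 0], [0, 0, 0], [0, 0, 0]]' --dr '[[0, 0, 0], [0, 0, 0], [0, 0, 0], [0, 0, 0], [0, 0, 0], [0, 0, 0]]' --jaw 0

```text
t: 10.75
tcp_pos: [0.4846, -0.2397, 0.0207]
tool_rot: [0.707, 0.707, 0.0, 0.001]
ft_force: [0.6, -0.9, 2.5]
gripper_width: 0.718
grip_force: 30.0
```

play_rows --translation '[[0, 0, -0.04], [0, 0, -0.08], [0, 0, -0.1], [0, 0, -0.1], [0, 0, -0.08], [0.05, 0, 0], [0.09, 0, 0], [0.1, 0, 0], [0.1, 0, 0], [0.08, 0.005, 0], [0.04, 0.005, 0], [0, 0, 0]]' --dr '[[0, 0, 0], [0, 0, 0], [0, 0, 0], [0, 0, 0], [0, 0, 0], [0, 0, 0], [0, 0, 0], [0, 0, 0], [0, 0, 0], [0, 0, 0], [0, 0, 0], [0, 0, 0]]'

```text
t: 11.75
tcp_pos: [0.4866, -0.0977, 0.1404]
tool_rot: [0.705, 0.709, 0.0, -0.001]
ft_force: [0.4, 0.8, -3.5]
gripper_width: 0.722
grip_force: 30.0
```

play_rows --translation '[[0, 0, 0], [0, 0, 0]]' --dr '[[0, 0, 0], [0, 0, 0]]'

```text
t: 11.92
tcp_pos: [0.4867, -0.1026, 0.1403]
tool_rot: [0.708, 0.707, -0.0, 0.0]
ft_force: [-0.9, 0.1, -4.5]
gripper_width: 0.719
grip_force: 30.0
```

```bash
python3 - <<'E'
from h import *
c="wrist";o=bot.observe();i=bot.get_image(c);print(o["tcp_pos"],o["gripper_width"])
cv2.imwrite("pics/w5.png",i)
for r in bot.regions_of("banding_wheel",c)[:1]: print(r["bbox"],r["conf"]);np.save("wm.npy",r["mask"])
for r in bot.place_of("banding_wheel",c)[:2]: print(r,atz(c,*r["location"],0))
import json;m=bot.camera_model(c);json.dump({k:np.array(v).tolist() for k,v in m.items() },open("cm5.json","w"))
E
```

```text
[ 0.48665424 -0.10264872  0.14033421] 0.7185894806102465
[207.5, 1.1, 451.5, 157.9] 0.84
{'location': [49.4, 325.5], 'conf': 0.97} [0.48966974 0.01734329 0.        ]
```

View pics/w5.png

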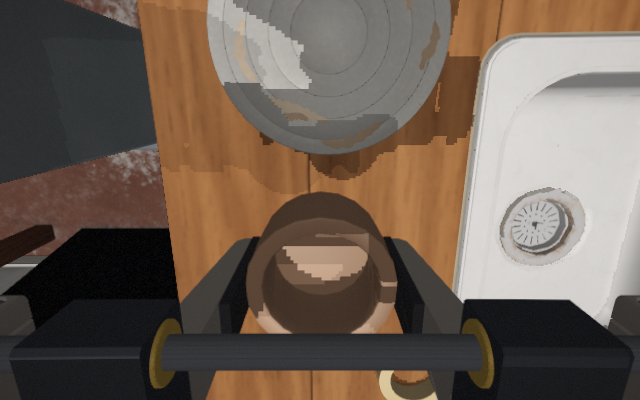

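```bash
python3 - <<'E'
from h import *
from scipy.optimize import least_squares
c="wrist";t=np.linspace(0,2*np.pi,180)
d=lambda p,r,z:proj(c,np.stack([p[0]+r*np.cos(t),p[1]+r*np.sin(t),0*t+z],1))
def f(p,z=.0755):
    q=d(p,.076,z);return np.r_[q[:,0].min()-207.5,q[:,0].max()-451,q[:,1].max()-154.5]
s=least_squares(f,[.489,.02]);print(s.x,f(s.x))
# rim: where are the lower/upper edges for candidates
tp=bot.observe()["tcp_pos"];print(tp)
for h in (.054,.058,.062,.066):
  q=d([tp[0],tp[1]],.034,h+tp[2]-.0207);print(h,q.min(0),q.max(0))
E
python3 -c "
import cv2
i=cv2.imread('pics/w5.png');g=cv2.cvtColor(i,6)
print(g[185:350:3,322].tolist());print(g[275,235:265].tolist(),g[275,380:405].tolist())"
```

```text
[0.49106375 0.01660429] [-0.41288222  0.41032061  0.10064275]
[ 0.4868109  -0.10282575  0.14020886]
0.054 [247.76699695 212.17196182] [398.29147466 346.67581543]
0.058 [245.86821034 215.22250953] [400.26694409 352.62956183]
0.062 [243.86855284 218.44384066] [402.3475898  358.88076318]
0.066 [241.75971218 221.85074513] [404.54209834 365.45251938]
[114, 115, 98, 56, 55, 58, 57, 56, 56, 58, 56, 81, 78, 74, 75, 74, 80, 105, 77, 76, 74, 160, 159, 159, 158, 158, 156, 176, 175, 174, 172, 172, 100, 83, 73, 73, 75, 56, 56, 55, 58, 54, 55, 55, 54, 54, 52, 53, 57, 55, 41, 44, 47, 52, 55]
[20, 18, 20, 20, 22, 19, 18, 21, 17, 17, 17, 44, 67, 73, 74, 73, 76, 74, 74, 74, 74, 74, 73, 72, 75, 73, 72, 70, 62, 51] [72, 73, 74, 73, 73, 74, 75, 74, 75, 74, 75, 73, 75, 73, 72, 69, 40, 16, 12, 18, 19, 21, 21, 16, 20]
```

play_rows --translation '[[0.05, 0.003, 0], [0.08, 0.003, 0], [0.09, 0.003, 0], [0.09, 0.003, 0], [0.06, 0.002, 0], [0.037, 0, 0], [0, 0, 0.04], [0, 0, 0.04], [0, 0, 0.03], [0, 0, 0], [0, 0, 0]]' --dr '[[0, 0, 0], [0, 0, 0], [0, 0, 0], [0, 0, 0], [0, 0, 0], [0, 0, 0], [0, 0, 0], [0, 0, 0], [0, 0, 0], [0, 0, 0], [0, 0, 0]]'

```text
t: 12.98
tcp_pos: [0.491, 0.0198, 0.1068]
tool_rot: [0.708, 0.707, -0.001, -0.0]
ft_force: [-0.3, -0.8, -3.8]
gripper_width: 0.72
grip_force: 30.0
```

play_rows --translation '[[0, 0, 0.013], [0, 0, 0.012], [0, 0, 0.003], [0, 0, 0], [0, 0, 0]]' --dr '[[0, 0, 0], [0, 0, 0], [0, 0, 0], [0, 0, 0], [0, 0, 0]]'

```text
t: 13.4
tcp_pos: [0.4914, 0.0206, 0.0989]
tool_rot: [0.707, 0.707, 0.0, 0.0]
ft_force: [0.3, 1.1, -3.2]
gripper_width: 0.719
grip_force: 30.0
```

play_rows --translation '[[0, 0, 0.003], [0, 0, 0], [0, 0, 0]]' --dr '[[0, 0, 0], [0, 0, 0], [0, 0, 0]]'

```text
t: 13.65
tcp_pos: [0.4914, 0.0207, 0.098]
tool_rot: [0.707, 0.707, 0.0, 0.0]
ft_force: [-0.5, 0.4, -3.5]
gripper_width: 0.72
grip_force: 30.0
```

play_rows --translation '[[0, 0, 0.003], [0, 0, 0], [0, 0, 0]]' --dr '[[0, 0, 0], [0, 0, 0], [0, 0, 0]]'

```text
t: 13.9
tcp_pos: [0.4912, 0.0207, 0.0969]
tool_rot: [0.707, 0.707, -0.0, -0.0]
ft_force: [-0.0, -0.6, -3.4]
gripper_width: 0.721
grip_force: 30.0
```

play_rows --translation '[[0, 0, 0.003], [0, 0, 0], [0, 0, 0]]' --dr '[[0, 0, 0], [0, 0, 0], [0, 0, 0]]'

```text
t: 14.15
tcp_pos: [0.4914, 0.0207, 0.0962]
tool_rot: [0.707, 0.707, 0.0, 0.0]
ft_force: [0.1, 0.2, -2.1]
gripper_width: 0.718
grip_force: 30.0
```

play_rows --translation '[[0, 0, 0.003], [0, 0, 0], [0, 0, 0]]' --dr '[[0, 0, 0], [0, 0, 0], [0, 0, 0]]'

```text
t: 14.4
tcp_pos: [0.4915, 0.0207, 0.0962]
tool_rot: [0.707, 0.707, 0.0, 0.0]
ft_force: [-3.5, -0.4, 6.9]
gripper_width: 0.72
grip_force: 30.0
```

play_rows --translation '[[0, 0, -0.002], [0, 0, 0]]' --dr '[[0, 0, 0], [0, 0, 0]]'

```text
t: 14.57
tcp_pos: [0.4914, 0.0207, 0.0962]
tool_rot: [0.707, 0.707, 0.0, 0.0]
ft_force: [-2.5, -0.2, 3.4]
gripper_width: 0.721
grip_force: 30.0
```

play_rows --translation '[[0, 0, 0], [0, 0, 0], [0, 0, 0], [0, 0, 0], [0, 0, 0]]' --dr '[[0, 0, 0], [0, 0, 0], [0, 0, 0], [0, 0, 0], [0, 0, 0]]' --jaw -1

```text
t: 14.98
tcp_pos: [0.4914, 0.0207, 0.0957]
tool_rot: [0.707, 0.707, 0.0, 0.0]
ft_force: [0.3, -1.1, -0.7]
gripper_width: 0.998
grip_force: 0.0
```

play_rows --translation '[[0, 0, -0.03], [0, 0, -0.08], [0, 0, -0.1], [0, 0, -0.1], [0, 0, -0.1], [0, 0, -0.1], [0, 0, -0.1], [0, 0, -0.1], [0, 0, -0.08], [0, 0, 0], [0, 0, 0], [0, 0, 0]]' --dr '[[0, 0, 0], [0, 0, 0], [0, 0, 0], [0, 0, 0], [0, 0, 0], [0, 0, 0], [0, 0, 0], [0, 0, 0], [0, 0, 0], [0, 0, 0], [0, 0, 0], [0, 0, 0]]'

```text
t: 15.98
tcp_pos: [0.4907, 0.0206, 0.3323]
tool_rot: [0.707, 0.707, -0.0, -0.0]
ft_force: [-1.0, 0.3, -0.6]
gripper_width: 1.003
grip_force: 0.0
```

```bash
python3 - <<'E'
from h import *
c="wrist";o=bot.observe();i=bot.get_image(c);print(o["tcp_pos"])
cv2.imwrite("pics/w6.png",i)
for r in bot.place_of("knob_grip",c)[:2]: print(r,atz(c,*r["location"],.2655))
for n in("banding_wheel","clay_pot"):
  for r in bot.place_of(n,c)[:1]: print(n,r,atz(c,*r["location"],0 if n[0]=="b" else .0755))
  for r in bot.regions_of(n,c)[:1]: print(r["bbox"],r["conf"])
E
```

```text
[0.49066812 0.02061169 0.33230018]
{'location': [125.2, 560.7], 'conf': 0.8} [0.65045055 0.08343786 0.2655    ]
[262.2, 105.5, 382.7, 225.2] 0.98
clay_pot {'location': [164.9, 320.4], 'conf': 0.85} [0.48823872 0.02151449 0.0755    ]
[293.3, 138.4, 353.6, 203.2] 0.93
```

View pics/w6.png

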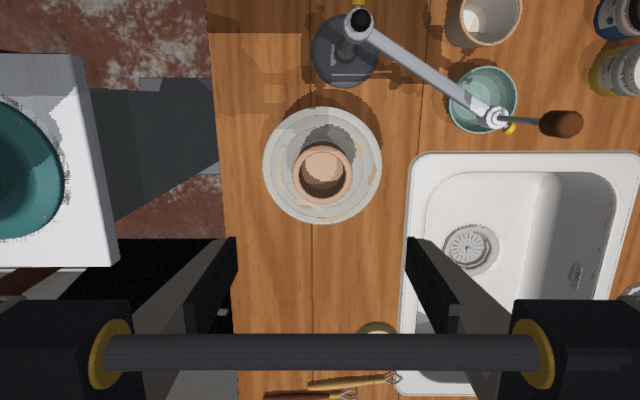

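```bash
python3 - <<'E'
from h import *
from scipy.optimize import least_squares
c="wrist";t=np.linspace(0,2*np.pi,180)
def fit(r,z,b):
    def f(p):
        q=proj(c,np.stack([p[0]+r*np.cos(t),p[1]+r*np.sin(t),0*t+z],1));return np.r_[q.min(0),q.max(0)]-b
    s=least_squares(f,[.49,.02]);return s.x,f(s.x)
print(fit(.076,.0755,(263,107,382,224)));
for z in(.1295,.1335,.1375):print(z,fit(.034,z,(293,142.5,352.5,203)))
print(atz(c,123,562,.2655), atz(c,118,496,.185),atz(c,24,358,.202))
E
```

```text
(array([0.49109558, 0.01678796]), array([-0.339219  , -0.50847693,  0.33822729,  0.66104762]))
0.1295 (array([0.49133761, 0.02173356]), array([-0.72338799,  0.32176452,  0.72244935, -0.31695849]))
0.1335 (array([0.49132876, 0.02252809]), array([-1.05301893,  0.02468166,  1.05139084,  0.03102788]))
0.1375 (array([0.49131989, 0.0233218 ]), array([-1.38984043, -0.27828251,  1.38749294,  0.3871209 ]))
[0.65199621 0.08489067 0.2655    ] [0.64733763 0.08434086 0.185     ] [0.51904372 0.15793723 0.202     ]
```

play_rows --translation '[[0.037, 0.088, 0], [0.037, 0.088, 0], [0.037, 0.088, 0], [0.037, 0.088, 0], [0.037, 0.088, 0], [0.037, 0.088, 0], [0, 0, 0], [0, 0, 0.05], [0, 0, 0.08], [0, 0, 0], [0, 0, 0]]' --dr '[[0, 0, 0], [0, 0, 0], [0, 0, 0], [0, 0, 0], [0, 0, 0], [0, 0, 0], [0, 0, 0], [0, 0, 0], [0, 0, 0], [0, 0, 0], [0, 0, 0]]'

```text
t: 17.2
tcp_pos: [0.6485, 0.0869, 0.2925]
tool_rot: [0.707, 0.707, -0.002, -0.001]
ft_force: [0.4, 0.2, 0.4]
gripper_width: 1.002
grip_force: 0.0
```

play_rows --translation '[[0, 0.002, 0.06], [0, 0.001, 0.06], [0, 0, 0.031], [0, 0, 0], [0, 0, 0]]' --dr '[[0, 0, 0], [0, 0, 0], [0, 0, 0], [0, 0, 0], [0, 0, 0]]'

```text
t: 17.62
tcp_pos: [0.6508, 0.0872, 0.2494]
tool_rot: [0.707, 0.707, 0.0, 0.0]
ft_force: [0.9, -0.1, 0.5]
gripper_width: 1.001
grip_force: 0.0
```

play_rows --translation '[[0, 0, 0], [0, 0, 0], [0, 0, 0], [0, 0, 0], [0, 0, 0], [0, 0, 0], [0, 0, 0], [0, 0, 0], [0, 0, 0], [0, 0, 0], [0, 0, 0], [0, 0, 0]]' --dr '[[0, 0, 0], [0, 0, 0], [0, 0, 0], [0, 0, 0], [0, 0, 0], [0, 0, 0], [0, 0, 0], [0, 0, 0], [0, 0, 0], [0, 0, 0], [0, 0, 0], [0, 0, 0]]' --jaw 1

```text
t: 18.62
tcp_pos: [0.6508, 0.0872, 0.2485]
tool_rot: [0.707, 0.707, 0.0, 0.0]
ft_force: [0.1, -0.1, -0.5]
gripper_width: 0.185
grip_force: 30.0
```

```bash
python3 -c "
import numpy as np
def arc(a0,a1,n):
    a=np.radians(np.linspace(a0,a1,n+1));d=np.diff(np.c_[.15*np.sin(a),.15*np.cos(a)],axis=0)/.3
    print([[float(round(x,3)),float(round(y,3)),0] for x,y in d])
arc(-30,-90.2,12)"
```

```text
[[-0.037, -0.024, 0], [-0.035, -0.027, 0], [-0.032, -0.03, 0], [-0.03, -0.032, 0], [-0.027, -0.035, 0], [-0.023, -0.037, 0], [-0.02, -0.039, 0], [-0.017, -0.04, 0], [-0.013, -0.042, 0], [-0.009, -0.043, 0], [-0.006, -0.043, 0], [-0.002, -0.044, 0]]
```

play_rows --translation '[[0, 0, -0.015], [-0.037, -0.024, 0], [-0.035, -0.027, 0], [-0.032, -0.03, 0], [-0.03, -0.032, 0], [-0.027, -0.035, 0], [-0.023, -0.037, 0], [-0.02, -0.039, 0], [-0.017, -0.04, 0], [0, 0, 0], [0, 0, 0]]' --dr '[[0, 0, 0], [0, 0, 0], [0, 0, 0], [0, 0, 0], [0, 0, 0], [0, 0, 0], [0, 0, 0], [0, 0, 0], [0, 0, 0], [0, 0, 0], [0, 0, 0]]'

```text
t: 19.53
tcp_pos: [0.5691, 0.0214, 0.2531]
tool_rot: [0.707, 0.707, -0.0, -0.001]
ft_force: [-0.9, 3.9, -1.4]
gripper_width: 0.182
grip_force: 30.0
```

play_rows --translation '[[-0.013, -0.042, 0], [-0.009, -0.042, 0], [-0.005, -0.042, 0], [-0.001, -0.04, 0], [0, 0, 0], [0, 0, 0], [0, 0, 0]]' --dr '[[0, 0, 0], [0, 0, 0], [0, 0, 0], [0, 0, 0], [0, 0, 0], [0, 0, 0], [0, 0, 0]]'

```text
t: 20.12
tcp_pos: [0.5208, 0.0138, 0.2531]
tool_rot: [0.707, 0.707, 0.001, -0.001]
ft_force: [-1.0, 4.7, -0.2]
gripper_width: 0.181
grip_force: 30.0
```

```bash
python3 - <<'E'
from h import *
np.set_printoptions(precision=4,suppress=True)
print(bot.observe()["tcp_pos"])
for c in("scene","side"):
    cv2.imwrite(f"pics/{c}7.png",bot.get_image(c))
    for z in (.1465,):print(c,proj(c,[[.5195,.0122,z],[.4913,.0217,.1305]]))
f=lambda n:cv2.resize(cv2.imread(f"pics/{n}7.png")[165:245,300:400],(400,320),interpolation=cv2.INTER_CUBIC)
cv2.imwrite("pics/j7.png",np.hstack([f("scene"),f("side")]))
E
```

```text
[0.5208 0.0138 0.2531]
scene [[340.9997 197.9984]
 [348.0301 208.6454]]
side [[345.2852 194.178 ]
 [353.7205 203.2819]]
```

View pics/j7.png

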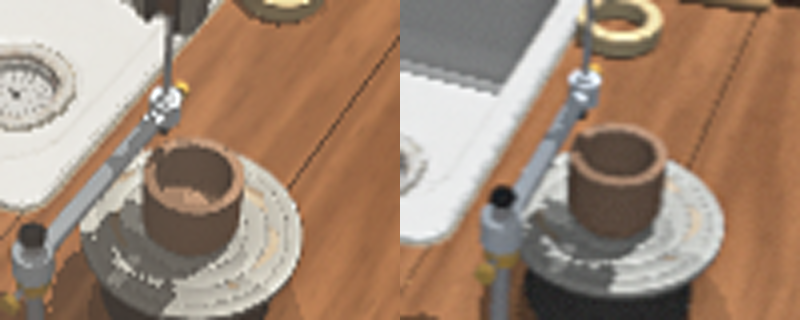

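play_rows --translation '[[0, -0.003, 0.006], [0, 0, 0.006], [0, 0, 0.006], [0, 0, 0.006], [0, 0, 0], [0, 0, 0]]' --dr '[[0, 0, 0], [0, 0, 0], [0, 0, 0], [0, 0, 0], [0, 0, 0], [0, 0, 0]]'

```text
t: 20.72
tcp_pos: [0.5204, 0.0138, 0.2459]
tool_rot: [0.707, 0.707, 0.001, -0.001]
ft_force: [-0.4, 5.9, -1.3]
gripper_width: 0.184
grip_force: 30.0
```

play_rows --translation '[[0, 0, 0.003], [0, 0, 0.003], [0, 0, 0], [0, 0, 0]]' --dr '[[0, 0, 0], [0, 0, 0], [0, 0, 0], [0, 0, 0]]'

```text
t: 21.05
tcp_pos: [0.5205, 0.0138, 0.2442]
tool_rot: [0.707, 0.707, 0.001, -0.001]
ft_force: [0.3, 5.5, -0.7]
gripper_width: 0.185
grip_force: 30.0
```

play_rows --translation '[[0, 0, 0.002], [0, 0, 0.002], [0, 0, 0.002], [0, 0, 0], [0, 0, 0]]' --dr '[[0, 0, 0], [0, 0, 0], [0, 0, 0], [0, 0, 0], [0, 0, 0]]'

```text
t: 21.47
tcp_pos: [0.5205, 0.0138, 0.2425]
tool_rot: [0.707, 0.707, 0.001, -0.001]
ft_force: [0.9, 5.5, -0.1]
gripper_width: 0.185
grip_force: 30.0
```

```bash
python3 - <<'E'
from h import *
i=bot.get_image("side");f=cv2.resize(i[175:215,325:375],(750,600),interpolation=cv2.INTER_CUBIC);cv2.imwrite("pics/s8.png",f)
o=bot.observe();print(o["tcp_pos"],o["ft_force"])
for z in (.130,.133,.136,.139):print(z,[(proj("side",[[.5204,.0125,z]])[0]-(325,175))*15])
E
```

```text
[0.52046418 0.01380448 0.24249121] [ 0.90284648  5.60441758 -0.66284781]
0.13 [array([294.25552455, 358.52270302])]
0.133 [array([295.11961843, 345.70413477])]
0.136 [array([295.98693681, 332.83866827])]
0.139 [array([296.85749824, 319.92603909])]
```

View pics/s8.png

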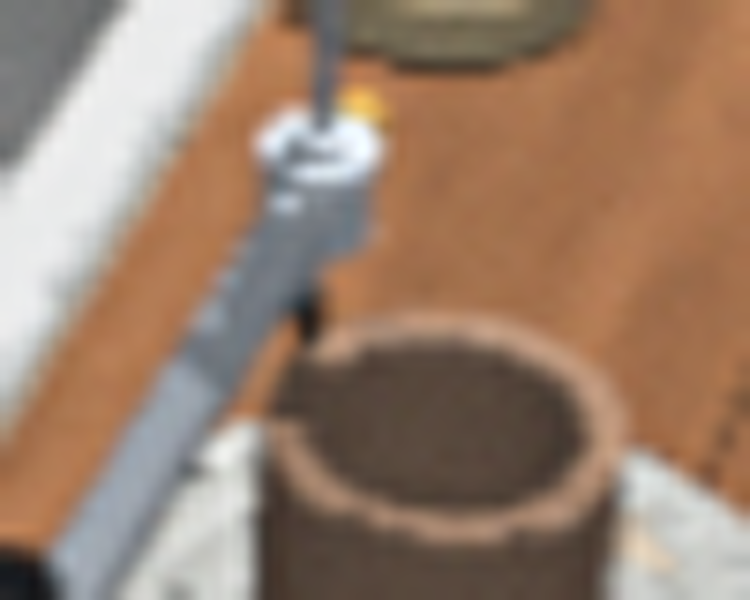

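play_rows --translation '[[0, 0, 0.001], [0, 0, 0.001], [0, 0, 0.001], [0, 0, 0], [0, 0, 0]]' --dr '[[0, 0, 0], [0, 0, 0], [0, 0, 0], [0, 0, 0], [0, 0, 0]]'

```text
t: 21.93
tcp_pos: [0.5205, 0.0138, 0.2416]
tool_rot: [0.707, 0.707, 0.001, -0.001]
ft_force: [-0.0, 4.7, 0.0]
gripper_width: 0.182
grip_force: 30.0
```

play_rows --translation '[[0, 0, 0.001], [0, 0, 0.001], [0, 0, 0], [0, 0, 0]]' --dr '[[0, 0, 0], [0, 0, 0], [0, 0, 0], [0, 0, 0]]'

```text
t: 22.27
tcp_pos: [0.5205, 0.0138, 0.2411]
tool_rot: [0.707, 0.707, 0.001, -0.001]
ft_force: [0.2, 5.4, 0.8]
gripper_width: 0.182
grip_force: 30.0
```

play_rows --translation '[[0, 0, 0.001], [0, 0, 0.001], [0, 0, 0], [0, 0, 0]]' --dr '[[0, 0, 0], [0, 0, 0], [0, 0, 0], [0, 0, 0]]'

```text
t: 22.6
tcp_pos: [0.5205, 0.0138, 0.2404]
tool_rot: [0.707, 0.707, 0.001, -0.001]
ft_force: [0.2, 4.6, 0.2]
gripper_width: 0.186
grip_force: 30.0
```

```bash
cat > ft.py <<'E'
from h import *
import time
o=[]
for k in range(4):
    bot.get_image("scene");s=bot.observe();o.append(s["ft_force"])
print(np.mean(o,0).round(2),np.std(o,0).round(2),s["tcp_pos"].round(4) if hasattr(s["tcp_pos"],'round') else s["tcp_pos"],s["t"])
E
python3 ft.py
```

```text
[-0.27  5.25  0.76] [0.54 0.57 0.27] [0.5205 0.0138 0.2405] 22.8
```

play_rows --translation '[[0, 0, 0.001], [0, 0, 0], [0, 0, 0]]' --dr '[[0, 0, 0], [0, 0, 0], [0, 0, 0]]'

```text
t: 23.05
tcp_pos: [0.5205, 0.0138, 0.2401]
tool_rot: [0.707, 0.707, 0.001, -0.001]
ft_force: [0.4, 5.7, 1.3]
gripper_width: 0.186
grip_force: 30.0
```

play_rows --translation '[[0, 0, 0.001], [0, 0, 0], [0, 0, 0]]' --dr '[[0, 0, 0], [0, 0, 0], [0, 0, 0]]'

```text
t: 23.3
tcp_pos: [0.5205, 0.0138, 0.2399]
tool_rot: [0.707, 0.707, 0.001, -0.001]
ft_force: [-0.8, 4.9, 0.5]
gripper_width: 0.184
grip_force: 30.0
```

```bash
python3 ft.py
```

```text
[0.22 5.35 0.83] [0.28 0.5  0.19] [0.5205 0.0138 0.2399] 23.5
```

play_rows --translation '[[0, 0, 0.001], [0, 0, 0], [0, 0, 0.001], [0, 0, 0], [0, 0, 0]]' --dr '[[0, 0, 0], [0, 0, 0], [0, 0, 0], [0, 0, 0], [0, 0, 0]]'

```text
t: 23.92
tcp_pos: [0.5205, 0.0138, 0.2393]
tool_rot: [0.707, 0.707, 0.001, -0.001]
ft_force: [0.4, 4.9, 0.6]
gripper_width: 0.185
grip_force: 30.0
```

```bash
python3 ft.py
```

```text
[0.07 5.35 1.14] [0.32 0.28 0.71] [0.5205 0.0139 0.2393] 24.1167
```

play_rows --translation '[[0, 0, 0.001], [0, 0, 0], [0, 0, 0.001], [0, 0, 0], [0, 0, 0]]' --dr '[[0, 0, 0], [0, 0, 0], [0, 0, 0], [0, 0, 0], [0, 0, 0]]'

```text
t: 24.53
tcp_pos: [0.5207, 0.0138, 0.2391]
tool_rot: [0.707, 0.707, 0.001, -0.0]
ft_force: [0.2, 4.4, 2.3]
gripper_width: 0.182
grip_force: 30.0
```

```bash
python3 ft.py
```

```text
[-0.82  4.79  2.6 ] [0.38 0.45 0.45] [0.5207 0.0139 0.2391] 24.7333
```

play_rows --translation '[[0, 0, 0.0005], [0, 0, 0], [0, 0, 0]]' --dr '[[0, 0, 0], [0, 0, 0], [0, 0, 0]]'

```text
t: 24.98
tcp_pos: [0.5208, 0.0138, 0.2391]
tool_rot: [0.707, 0.707, 0.001, -0.0]
ft_force: [-1.2, 5.1, 3.0]
gripper_width: 0.182
grip_force: 30.0
```

```bash
python3 ft.py
```

```text
[-0.05  5.62  3.37] [0.44 0.2  0.22] [0.5208 0.0138 0.2391] 25.1833
```

play_rows --translation '[[0, 0, 0], [0, 0, 0], [0, 0, 0], [0, 0, 0], [0, 0, 0], [0, 0, 0], [0, 0, 0]]' --dr '[[0, 0, 0], [0, 0, 0], [0, 0, 0], [0, 0, 0], [0, 0, 0], [0, 0, 0], [0, 0, 0]]' --jaw -0.4

```text
t: 25.77
tcp_pos: [0.5207, 0.0124, 0.2381]
tool_rot: [0.707, 0.707, -0.0, 0.0]
ft_force: [-0.0, -0.4, 0.9]
gripper_width: 0.669
grip_force: 0.0
```

play_rows --translation '[[0, 0, -0.03], [0, 0, -0.06], [0, 0, -0.1], [0, 0, -0.1], [0, 0, -0.06], [0, 0, 0], [0, 0, 0]]' --dr '[[0, 0, 0], [0, 0, 0], [0, 0, 0], [0, 0, 0], [0, 0, 0], [0, 0, 0], [0, 0, 0]]'

```text
t: 26.35
tcp_pos: [0.5212, 0.0126, 0.3445]
tool_rot: [0.707, 0.707, 0.001, 0.001]
ft_force: [0.1, -1.2, -0.4]
gripper_width: 0.699
grip_force: 0.0
```

```bash
python3 - <<'E'
from h import *
f=lambda i:cv2.resize(i[175:215,325:375],(400,320),interpolation=cv2.INTER_CUBIC)
a=bot.get_image("scene");b=bot.get_image("side");cv2.imwrite("pics/j9.png",np.hstack([f(a),f(b)]))
c="wrist";o=bot.observe();i=bot.get_image(c);print(o["tcp_pos"]);cv2.imwrite("pics/w9.png",i)
for n in("knob_grip","clay_pot"):
  for r in bot.place_of(n,c)[:1]: print(n,r,atz(c,*r["location"],.256 if n[0]=="k" else .0755))
E
```

```text
[0.52011358 0.01249805 0.34235292]
knob_grip {'location': [208.2, 324.5], 'conf': 0.63} [0.52151439 0.01020447 0.256     ]
clay_pot {'location': [158.1, 296.7], 'conf': 0.82} [0.48680931 0.02039071 0.0755    ]
```

View pics/j9.png

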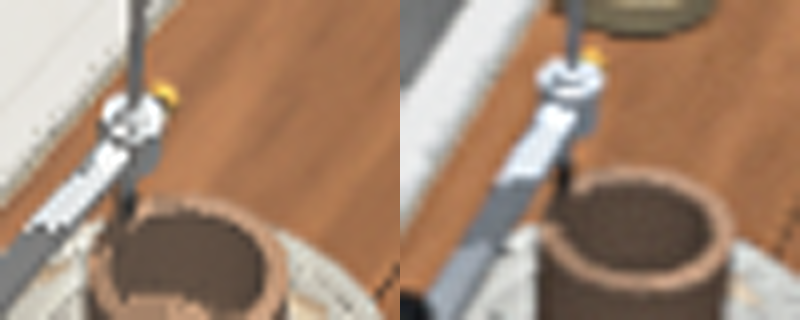

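```bash
python3 - <<'E'
from h import *
for z in(.130,.132):
  print(z,atz("scene",201.9,340.9,z),atz("side",199.7,345.25,z))
  for k in("scene","side"):
    t=np.linspace(0,6.28,60);q=(proj(k,np.stack([.4913+.034*np.cos(t),.0217+.034*np.sin(t),0*t+z],1))-(325,175))*8
    print(k,q.min(0),q.max(0))
E
```

```text
0.13 [0.51953108 0.0112383  0.13      ] [0.51766366 0.01517043 0.13      ]
scene [ 81.15432097 193.63748087] [287.32606152 350.27322053]
side [129.23551383 165.56502649] [330.4688551  292.60992578]
0.132 [0.51868943 0.0128089  0.132     ] [0.51696237 0.01758682 0.132     ]
scene [ 81.3542055  189.66899252] [287.84044933 346.36110674]
side [129.51254656 161.03176168] [330.99641078 287.98427338]
```

```bash
python3 -c "
from rig import bot
print(bot.job_done())"
```

```text
the job is handed in; nothing more can be done
None
```

The pot stands on the wheel, measured about 5 mm off its middle. The pointer tip was lowered by feel to about 2.4 N on the rim, roughly 28–30 mm from the pot's axis, then released. I handed the job in at about 26.5 s of the 72 s; no verdict was returned, and I could not check the force still on the rim after letting go.

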